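# Extend a telescopic tripod leg to its locking collar

## Task

The telescopic stand leg clamped in the grey cradle is still locked at its short storage length: press its brass button in so that the leg lets go, then slide the inner tube out slowly until the button pops up fully through the hole in the blue collar. Do not force the leg against its lock, leave it locked there and let go of it, and leave the things standing round it where they are.

Things in the scene. Friction and masses are not known exactly. Their poses are not given: they have to be found in the camera images.
- cradle: Fixed grey cradle (base 230 x 90 x 10 mm) holding the leg's outer tube: square aluminium, 32 mm wide and high, top face 78 mm above the worktop. Origin on the worktop straight below the storage hole (13 mm, in the top face, where the button stands out at the start). +x points along the leg, the way the inner tube slides OUT; z up. Outer tube: from x = -125 mm to its mouth at x = 100 mm.
- outer_mouth (a point): Centre of the outer tube's open mouth, 62 mm above the worktop; x axis outwards. The blue collar (58 mm long, 40 mm wide, top 2.5 mm above the tube's top face) is clamped on the outer tube behind it; the collar's 13 mm hole lies on the top line 50 to 70 mm ahead of the storage hole. Where exactly differs each time and is not reported: feel or see it.
- tube_grip (a point): Point on the axis of the bare inner tube, 62 mm above the worktop and 38 mm out of the mouth at the start; a good place to pinch across the tube from above. Square steel, 26 mm wide and high (z 49 to 75 mm), about 0.35 kg. 26 to 52 mm further out sits its rubber foot, 39 mm diameter. x axis along the leg, outwards. Moves with the inner tube.
- button_top (a point): Flat top of the brass button, a 10 mm pin with a 3 mm high cone tip, sprung upwards; 85 mm above the worktop at the start, 7 mm over the outer tube. Press it level with the tube's top face (about 4.5 N): a 12 N spring inside then kicks the inner tube 12 to 15 mm out and the button stays caught under the wall. If it sticks, drag 5 to 10 mm outwards while pressing.
- inner_tube (a joint): How far the inner tube is out, m: 0 to 0.003 in storage, 0.05 to 0.07 locked in the collar, 0.088 end stop. Slides with 2.5 N friction plus 45 N per m/s. Above about 0.05 m/s the button can jump past the hole; then come back slowly. Once the button pops up the tube is locked and the pull rises: stop about 10 N above the sliding force. Over 35 N on the button (spring included) is forcing it.
- lock_button (a joint): How far the button is pressed in, m: 0 fully popped up (stands 7 mm over the outer tube, 4.5 mm over the collar), 0.007 level with the outer tube's top face, 0.009 caught under the tube wall. Springs back by itself with 2 to 4.5 N, damped (about 0.3 s to pop up).
- pill_pot_mid (a point): Bystander: white pot with screw lid, 44 mm wide, 60 mm tall; the point is its middle, half-way up. Leave alone.
- immersion_oil_mid (a point): Bystander: small amber bottle with black cap, 26 mm wide, 62 mm tall; the point is its middle, half-way up. Leave alone.
- jar_square_small_mid (a point): Bystander: open square glass jar, 78 mm wide, 112 mm tall; the point is its middle, half-way up. Leave alone.

How it is judged:
By the outcome, as a careful person would: the job done as asked, in the order asked, and still so for the second after the job is handed in, with the robot touching nothing.
It also fails if it takes over 45 s, if anything falls off the work surface, if the arm or the gripper's body presses on something with over 40 N, if the wrist force passes 120 N, or if a joint passes its speed limit or range.

## Robot

A 6-joint arm with a two-finger parallel gripper is mounted at the origin on a cart in front of the work surface, level with it; the furniture and walls round the work are solid. World frame = base frame: x ahead of the robot, y to its left, z up, the work surface at z = 0. Lengths are in m, angles in rad, forces in N, time in s.
With the tool pointing down it reaches from about 0.3 to 0.825 m from the base axis. Payload 5.4 kg.
Tool frame: the origin (TCP) lies on the centre line of the jaws, within the pads' length; the fingertips stand 25 mm ahead of it and the grasp point (between the pads) lies 6 mm ahead of it; z points along the fingers, y is the line along which they close (so a half turn about z gives the same grasp; the last joint's range is limited). The gripper opens to 92 mm and grips with 3 to 60 N. Pads are 20 mm wide; open, the fingers measure 128 mm over their backs; the gripper's body (75 mm by 189 mm) begins 69 mm behind the grasp point.
Start: joints at [1.134, 0.158, 1.597, -0, 1.386, -0.21], TCP at [0.129, 0.56, 0.24] pointing down, gripper open.
Joint ranges: [-2.91, 2.91], [-0.94, 2.29], [0.18, 2.7], [-1.29, 4.43], [0.17, 2.64], [-3, 3]. Speed limits (rad/s): [2.57, 2.57, 3.14, 3.14, 3.14, 3.14].

## Interface

Orientations are given as a unit quaternion [x, y, z, w].
In Python, from workcell import env gives the robot as it stands.
- The arm moves only by the tool drive_tool, never from a script. Its argument "steps" is a list of rows, each a list of 7 numbers: the shift along the tool's x, y, z in mm, then the turn, a rotation vector about the tool's x, y, z in rad, then the opening, from -1 (shut) to 1 (fully open), so that 0 is half open. A call has 1 to 12 rows; each row shifts and turns the commanded pose from where the row before left it, along the tool's axes as they then stand; what a row does not reach is not made up. A row lasts 1/8 s, in which the tool goes at most 62.5 mm and 10.7 degrees, less where a joint would pass 70% of its speed; a pose out of reach is approached as far as the arm can. A call with a gripper value outside its range is refused whole. The fingers move at their own pace and stop on an object; the grip force is fixed at half the most. Time passes only in rows, so rows that do not move let the fingers close. It gives the time, the measured TCP pose, the force, the opening and the grip force at its end, in the units of the state.
- env.state(): the state, without advancing time (a new reading comes with each control period).
- env.capture(name): name is "scene" or "top" or "wrist"; returns the picture (384x512x3 uint8, red, green, blue); there is no depth.
- env.get_calibration(name): a dict with "fovy" (degrees; the focal length in pixels is half the picture's height over the tangent of half this angle, whatever the lens; pixels are square), "cx", "cy" (the principal point, pixels), "origin" and "attitude" of the camera in the world. Camera axes: x right, y down, z forward; pixel columns grow to the right and rows downward; lengths in m; the calibration is good to about 2 mm. A picture is of the moment at which its call begins: read the wrist's pose just before it. get_calibration takes no time and is no camera call; for the wrist camera it gives the pose at the moment of the call.
- env.sign_off(): hands the job in; it is judged then, once.
The state is a dict: "time_s": time; "joint_positions": joint angles; "qd": joint speeds; "effort": joint torques, N m; "ee_pos": TCP position; "tcp_rot": TCP orientation; "contact_force": force on the tool from outside, world axes, zero at the start; "moment": the same for the moment, N m; "grip_width": opening from 0.0 (shut) to 1.0 (fully open); "finger_force": force on a finger pad.
Only numpy, scipy, OpenCV 4.12 (cv2) and the standard library are available. Lean on these libraries where they do the work, as an engineer would, in place of code of your own. Each camera call takes 0.05 s, during which the arm holds its last target. There are 200 camera calls.

## Working session

There is one attempt and no reset: what is moved stays moved. The work goes in short steps, Python scripts to look and compute and a tool call to move; the robot and the scene stay as the last step left them, time stands still between calls to the robot, and variables do not carry over. Pictures are saved under pics/ and viewed, at most 10 in all, crops included, and the job is handed in when it is done.

Besides the shell and the picture viewer there is one more tool, called after "Request:" as name([rows], argument=value, ...), one row to a line, values as JSON. drive_tool: Moves the arm, as the interface text tells. Its arguments: {"type":"object","properties":{"steps":{"type":"array"}},"required":["steps"]}

```bash
mkdir -p pics
cat > h.py <<'E'
import numpy as np,cv2
from scipy.spatial.transform import Rotation as R
from workcell import env
def shot(n,f):
    c=env.get_calibration(n); im=env.capture(n); cv2.imwrite(f,im[:,:,::-1]); return im,c
def K(c): return 192/np.tan(np.radians(c["fovy"])/2)
def rot(c):
    a=np.array(c["attitude"],float); return a if a.shape==(3,3) else R.from_quat(a).as_matrix()
def ray(c,u,v,z):
    d=rot(c)@np.array([(u-c["cx"])/K(c),(v-c["cy"])/K(c),1]); o=np.array(c["origin"]); return o+d*(z-o[2])/d[2]
def proj(c,p):
    q=rot(c).T@(np.array(p)-c["origin"]); return [c["cx"]+K(c)*q[0]/q[2],c["cy"]+K(c)*q[1]/q[2]]
E
python3 - <<'E'
from h import *
a,c=shot("top","pics/t.png");b,d=shot("scene","pics/s.png");print(c,d,env.state())
E
```

```text
{'fovy': 47.001213657868945, 'cx': 256.60691949444055, 'cy': 193.64981127577857, 'origin': array([ 0.44405304, -0.04240854,  0.94451602]), 'attitude': array([ 0.710171  , -0.70243662,  0.03922272, -0.02648631])} {'fovy': 45.75106107623948, 'cx': 252.85241157244565, 'cy': 189.4155718998573, 'origin': array([0.25957091, 0.4727372 , 0.7053896 ]), 'attitude': array([-0.22962615,  0.89915696, -0.35902386,  0.09945082])} {'time_s': 0.1, 'joint_positions': array([ 1.13389009e+00,  1.58999255e-01,  1.59808366e+00,  5.77448015e-07,
        1.38621966e+00, -2.10073658e-01]), 'qd': array([-0.00054804, -0.00172303, -0.00446056,  0.00017275, -0.00217311,
       -0.00116628]), 'effort': array([ 3.23949207e-04, -3.86503744e+01, -3.22961175e+01,  7.04153627e-02,
        3.38453392e-02, -6.01895340e-05]), 'ee_pos': array([0.12909267, 0.55978508, 0.23872126]), 'tcp_rot': array([ 1.13173309e-01,  9.93574895e-01, -8.10523251e-04, -2.72041092e-04]), 'contact_force': array([-0.47761953, -0.02555215, -0.05673173]), 'moment': array([ 0.00519807, -0.02997351, -0.00782264]), 'finger_force': 0.0, 'grip_width': 0.9984668875264796}
```

View pics/t.png

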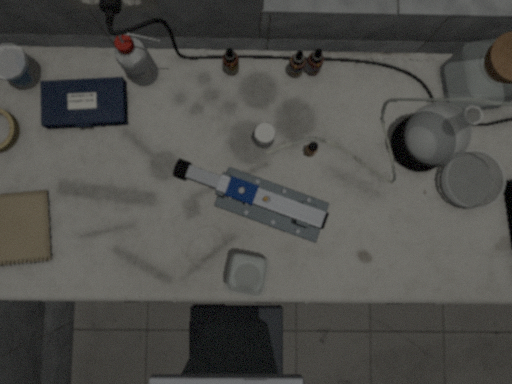

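View pics/s.png

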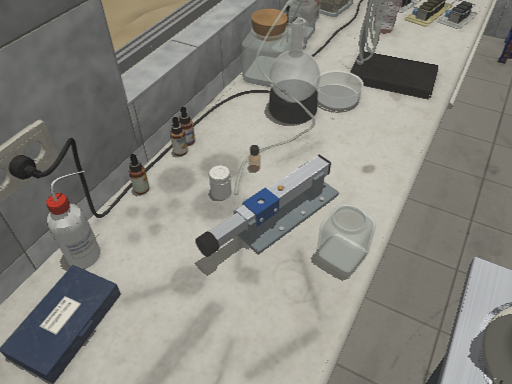

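The top view shows the leg running from the foot at about (182,169) to the tail at about (325,215). The blue collar is near (241,190) and the brass button near (267,199). Bystanders: pot at (264,133), amber bottle at (311,148), jar at (246,271).

Run:
```python
from h import *
for n,f in(("top","pics/t.png"),("scene","pics/s.png")):
    im=cv2.imread(f); c=env.get_calibration(n); h=cv2.cvtColor(im,cv2.COLOR_BGR2HSV)
    roi=np.zeros(im.shape[:2],np.uint8)
    if n=="top": roi[150:245,170:335]=1
    else: roi[150:270,190:345]=1
    for k,lo,hi,z in(("blue",(100,120,60),(125,255,255),.0805),("brass",(8,90,90),(28,255,255),.085),("black",(0,0,0),(180,255,45),.062)):
        m=cv2.inRange(h,lo,hi)*roi
        nn,l,s,ce=cv2.connectedComponentsWithStats(m)
        for i in range(1,nn):
            if s[i,4]>(3 if k=="brass" else 30): print(n,k,s[i],ce[i].round(1),ray(c,*ce[i],z).round(4))
im=cv2.imread("pics/t.png");cv2.imwrite("pics/tc.png",cv2.resize(im[150:250,165:335],None,fx=4.6,fy=4.6,interpolation=cv2.INTER_CUBIC))
```

```text
top blue [225 177  33  27 477] [241.3 190.1] [ 0.5313 -0.0275  0.0805]
top brass [264 197   3   4   9] [265.1 198.3] [ 0.5153 -0.0742  0.085 ]
top black [173 159  17  21 217] [180.6 168.9] [0.5747 0.0954 0.062 ]
scene blue [243 188  36  27 451] [260.7 200.9] [ 0.5298 -0.0274  0.0805]
scene brass [278 186   5   5  19] [279.9 187.6] [ 0.5119 -0.0709  0.085 ]
```

View pics/tc.png

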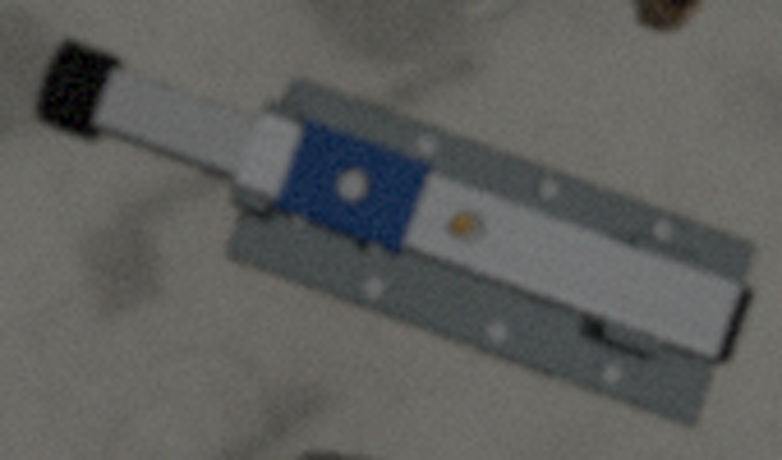

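The crop shows the collar hole at about (241.5,190) and the button at about (265.5,198.5), roughly 51 mm apart. The distance from button to foot centre comes out at 179 mm (177 expected), so the leg's yaw is about 70°.

Run:
```python
from h import *
s=env.state(); r=R.from_quat(s["tcp_rot"]); p=s["ee_pos"]
T=np.array([.5136,-.0725,.2]); ang=np.radians(97)
n=16
for i in range(n):
    d=r.inv().apply((T-p)/n)*1000; print(d.round(1)); r=r*R.from_rotvec([0,0,ang/n])
print(r.as_matrix().round(3))
```

```text
[-32.3 -33.1   2.5]
[-35.6 -29.5   2.5]
[-38.5 -25.6   2.5]
[-41.  -21.4   2.5]
[-43.  -16.9   2.5]
[-44.6 -12.3   2.5]
[-45.6  -7.5   2.5]
[-46.2  -2.6   2.5]
[-46.2   2.3   2.5]
[-45.7   7.1   2.5]
[-44.7  11.9   2.5]
[-43.2  16.6   2.5]
[-41.2  21.    2.5]
[-38.7  25.3   2.5]
[-35.9  29.2   2.5]
[-32.6  32.8   2.5]
[[ 0.342  0.94  -0.001]
 [ 0.94  -0.342 -0.002]
 [-0.002 -0.    -1.   ]]
```

Request:
drive_tool([
  [-32,-33,2.5,0,0,0.106,1],
  [-36,-30,2.5,0,0,0.106,1],
  [-38,-26,2.5,0,0,0.106,1],
  [-41,-21,2.5,0,0,0.106,1],
  [-43,-17,2.5,0,0,0.106,1],
  [-45,-12,2.5,0,0,0.106,1],
  [-46,-7,2.5,0,0,0.106,1],
  [-46,-3,2.5,0,0,0.106,1],
])

```text
time_s: 1.1
ee_pos: [0.3218, 0.2422, 0.2193]
tcp_rot: [0.513, 0.858, -0.0, -0.0]
contact_force: [1.0, -0.5, 0.3]
grip_width: 1.005
finger_force: 0.0
```

Request:
drive_tool([
  [-46,2,2.5,0,0,0.106,1],
  [-46,7,2.5,0,0,0.106,1],
  [-45,12,2.5,0,0,0.106,1],
  [-43,17,2.5,0,0,0.106,1],
  [-41,21,2.5,0,0,0.106,1],
  [-39,25,2.5,0,0,0.106,1],
  [-36,29,2.5,0,0,0.106,1],
  [-33,33,2.5,0,0,0.106,1],
  [0,0,0,0,0,0,1],
  [0,0,0,0,0,0,1],
])

```text
time_s: 2.35
ee_pos: [0.5121, -0.0733, 0.1991]
tcp_rot: [0.82, 0.573, -0.0, -0.001]
contact_force: [0.5, 0.5, -0.6]
grip_width: 1.003
finger_force: 0.0
```

Run:
```python
from h import *
im,c=shot("wrist","pics/w.png");s=env.state();print(c,s["ee_pos"],s["tcp_rot"],s["joint_positions"],s["contact_force"])
print(proj(c,[.5136,-.0725,.085]))
```

```text
{'fovy': 62.32525419756418, 'cx': 254.31397795117942, 'cy': 184.97100481709512, 'origin': array([ 0.53962351, -0.00077559,  0.34384219]), 'attitude': array([ 0.97506114, -0.17330149, -0.02498621,  0.13637469])} [ 0.51207841 -0.07298107  0.19927455] [ 8.19632897e-01  5.72888817e-01 -1.88007160e-04 -5.31304478e-04] [-3.75656656e-01  4.38072494e-02  1.80218156e+00  2.84010672e-04
  1.29669737e+00 -2.49896888e-02] [ 0.15223534 -0.43649147 -0.265709  ]
[np.float64(255.11208283441874), np.float64(187.66045083212137)]
```

View pics/w.png

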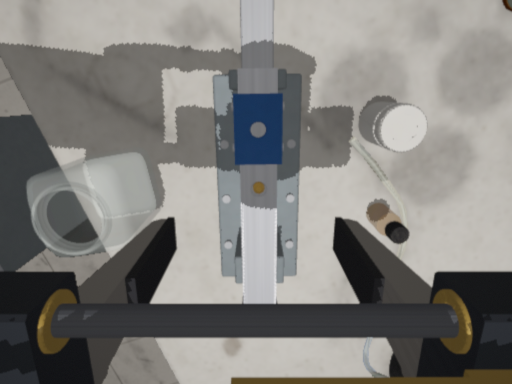

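The wrist view shows the button at (258.5,187.5) and the collar hole at (258,129.5). The tube runs nearly straight up the picture and nothing touches the fingers.

Run:
```python
from h import *
c=env.get_calibration("wrist");s=env.state()
b=ray(c,258.5,187.5,.085);h=ray(c,258,129.5,.0805);f=ray(c,257,20,.075)
a1=ray(c,237,270,.078);a2=ray(c,243,170,.078)
print(b,h,f,np.linalg.norm((h-b)[:2]))
r=R.from_quat(s["tcp_rot"])
for n,q in(("b",b),("h",h),("f",f)): print(n,(r.inv().apply(q-s["ee_pos"])*1000).round(1), np.degrees(np.arctan2(*(q-b)[1::-1])))
print(r.as_matrix()[:,0], np.degrees(np.arctan2(*r.as_matrix()[1::-1,0])))
im=cv2.imread("pics/w.png");hv=cv2.cvtColor(im,cv2.COLOR_BGR2HSV)
m=cv2.inRange(hv,(8,120,80),(28,255,255));m[:170]=0;m[205:]=0
print(cv2.connectedComponentsWithStats(m)[2:])
bl=cv2.inRange(hv,(100,120,40),(125,255,255));bl[200:]=0;bl[:,:210]=0;bl[:,310:]=0
q=cv2.boundingRect(bl);print(q)
for y in(q[1],q[1]+q[3]):print(r.inv().apply(ray(c,258,y,.0805)-s["ee_pos"])*1000)
print(r.inv().apply(ray(c,q[0],130,.0805)-s["ee_pos"])*1000,r.inv().apply(ray(c,q[0]+q[2],130,.0805)-s["ee_pos"])*1000)
```

```text
[ 0.51635119 -0.07305701  0.085     ] [ 0.53250047 -0.02744804  0.0805    ] [0.5600282  0.05048529 0.075     ] 0.04838364501936057
b [  1.4   4.2 114.3] 0.0
h [ 49.7   3.7 118.8] 70.50190237619445
f [132.4   2.7 124.3] 70.52952029787399
[3.43596736e-01 9.39117241e-01 3.00563081e-04] 69.90384020516201
(array([[     0,      0,    512,    384, 196520],
       [   254,    182,     10,     11,     88]], dtype=int32), array([[255.49877366, 191.50192856],
       [258.23863636, 187.19318182]]))
(233, 94, 49, 71)
[ 77.79949481   3.58999047 118.79411138]
[ 19.92408795   3.74008065 118.77655311]
[ 49.34472623 -16.90014399 118.80781867] [ 49.3251535   23.4021217  118.76402985]
```

Request:
drive_tool([
  [0,4.2,0,0,0,-0.01,-1],
  [0,0,10,0,0,0,-1],
  [0,0,15,0,0,0,-1],
  [0,0,15,0,0,0,-1],
  [0,0,15,0,0,0,-1],
  [0,0,15,0,0,0,-1],
  [0,0,10,0,0,0,-1],
  [0,0,3,0,0,0,-1],
  [0,0,0,0,0,0,-1],
  [0,0,0,0,0,0,-1],
])

```text
time_s: 3.65
ee_pos: [0.5171, -0.0755, 0.1172]
tcp_rot: [0.817, 0.576, 0.0, 0.001]
contact_force: [1.1, -0.7, 0.4]
grip_width: 0.007
finger_force: 0.0
```

Run:
```python
from h import *
im,c=shot("wrist","pics/w2.png");s=env.state();print(s["ee_pos"],s["contact_force"],s["grip_width"])
p=s["ee_pos"]+R.from_quat(s["tcp_rot"]).apply([0,0,.025]);print(p,proj(c,p))
cv2.imwrite("pics/w2c.png",cv2.resize(im[60:330,120:400,::-1],None,fx=2.2,fy=2.2))
```

```text
[ 0.51706758 -0.07548679  0.11718683] [-0.57071374  0.69168475 -0.09327304] 0.006392968918643743
[ 0.51709497 -0.07549709  0.09218685] [np.float64(253.20444112360656), np.float64(233.09630176708345)]
```

View pics/w2c.png

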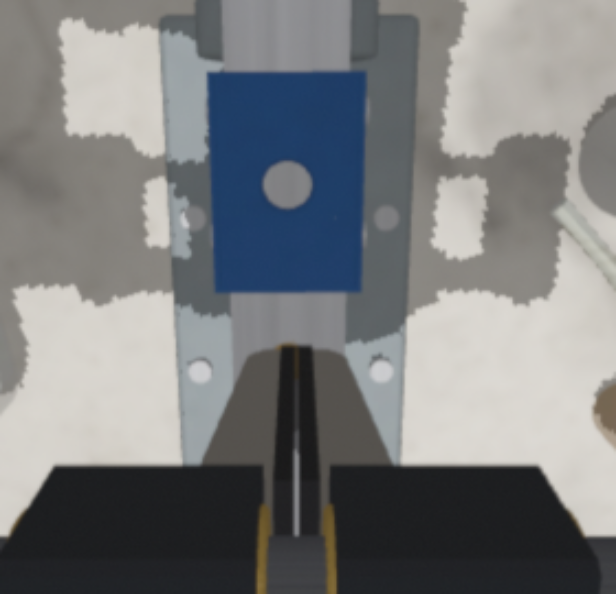

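The closed fingertips stand over the button. Brass shows just ahead of their front edge at crop (289,345), within 1 mm sideways and about 2–3 mm lengthwise, and the collar edge is clear.

Request:
drive_tool([
  [1,-0.8,3,0,0,0,-1],
  [0,0,3,0,0,0,-1],
  [0,0,1,0,0,0,-1],
  [0,0,1,0,0,0,-1],
  [0,0,1,0,0,0,-1],
  [0,0,1,0,0,0,-1],
  [0,0,0,0,0,0,-1],
])

```text
time_s: 4.58
ee_pos: [0.5164, -0.0742, 0.1066]
tcp_rot: [0.817, 0.576, 0.0, 0.0]
contact_force: [0.1, -0.2, 2.9]
grip_width: 0.004
finger_force: 1.5
```

Request:
drive_tool([
  [0,0,1,0,0,0,-1],
  [0,0,1,0,0,0,-1],
  [0,0,1,0,0,0,-1],
  [0,0,0,0,0,0,-1],
])

```text
time_s: 5.08
ee_pos: [0.5162, -0.0741, 0.1034]
tcp_rot: [0.817, 0.576, -0.0, -0.0]
contact_force: [1.0, -0.5, 1.8]
grip_width: 0.006
finger_force: 1.2
```

Request:
drive_tool([
  [0,0,0.5,0,0,0,-1],
  [0,0,0.5,0,0,0,-1],
  [0,0,0,0,0,0,-1],
  [0,0,0,0,0,0,-1],
])

```text
time_s: 5.58
ee_pos: [0.5162, -0.0741, 0.1033]
tcp_rot: [0.817, 0.577, -0.0, -0.0]
contact_force: [-2.7, 1.5, 8.7]
grip_width: 0.005
finger_force: 4.5
```

Run:
```python
from h import *
im,c=shot("top","pics/t2.png");s=env.state();print(s["ee_pos"],s["contact_force"])
h=cv2.cvtColor(im,cv2.COLOR_RGB2HSV);m=cv2.inRange(h,(0,0,0),(180,255,45));m[:150]=0;m[190:]=0;m[:,:150]=0;m[:,195:]=0
n,l,st,ce=cv2.connectedComponentsWithStats(m);i=1+st[1:,4].argmax();print(st[i],ce[i],ray(c,*ce[i],.062))
```

```text
[ 0.51620872 -0.07413344  0.10331351] [-3.05315127  2.14015172  8.94340018]
[168 157  17  21 216] [175.09722222 166.97222222] [0.5783938  0.10665595 0.062     ]
```

The foot moved out 12 mm, so the leg has let go. I'll lift clear and move to the bare tube.

Request:
drive_tool([
  [0,0,-8,0,0,0,-1],
  [0,0,-18,0,0,0,-1],
  [25,0,0,0,0,0,0],
  [35,0,0,0,0,0,0],
  [35,0,0,0,0,0,0],
  [35,0,0,0,0,0,0],
  [18,0,0,0,0,0,0],
  [0,0,0,0,0,0,0],
  [0,0,0,0,0,0,0],
])

```text
time_s: 6.75
ee_pos: [0.5657, 0.0644, 0.1287]
tcp_rot: [0.817, 0.576, -0.0, 0.0]
contact_force: [0.3, -0.7, 0.2]
grip_width: 0.498
finger_force: 0.0
```

Run:
```python
from h import *
im,c=shot("wrist","pics/w3.png");s=env.state();print(s["ee_pos"],s["contact_force"],s["grip_width"])
r=R.from_quat(s["tcp_rot"]); 
for x in(0,.0):print(proj(c,s["ee_pos"]+r.apply([x,0,s["ee_pos"][2]-.075])))
```

```text
[0.56561844 0.0642464  0.12861618] [0.18709972 0.01747249 0.04529089] 0.501953692635501
[np.float64(253.4225844380778), np.float64(215.27029031528718)]
[np.float64(253.4225844380778), np.float64(215.27029031528718)]
```

View pics/w3.png

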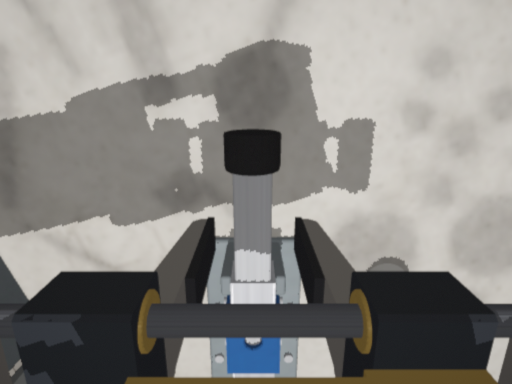

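The tube, centred near column 253, lies midway between the fingers (212 and 297). The foot's lower edge is at row 170, well ahead. Next I descend and grip.

Request:
drive_tool([
  [0,0,20,0,0,0,0],
  [0,0,20,0,0,0,0],
  [0,0,15,0,0,0,0],
  [0,0,5.5,0,0,0,0],
  [0,0,0,0,0,0,0],
  [0,0,0,0,0,0,-0.5],
  [0,0,0,0,0,0,-0.6],
  [0,0,0,0,0,0,-0.7],
  [0,0,0,0,0,0,-0.7],
  [0,0,0,0,0,0,-0.7],
])

```text
time_s: 8.05
ee_pos: [0.5647, 0.0659, 0.0685]
tcp_rot: [0.817, 0.577, -0.001, -0.001]
contact_force: [-5.4, 2.0, 5.6]
grip_width: 0.282
finger_force: 30.0
```

Request:
drive_tool([
  [0,-1,-0.3,0,0,0,-0.7],
  [1,0,0,0,0,0,-0.7],
  [2,0,0,0,0,0,-0.7],
  [2.5,0,0,0,0,0,-0.7],
  [2.5,0,0,0,0,0,-0.7],
  [2.5,0,0,0,0,0,-0.7],
  [2.5,0,0,0,0,0,-0.7],
  [2.5,0,0,0,0,0,-0.7],
  [2.5,0,0,0,0,0,-0.7],
  [2.5,0,0,0,0,0,-0.7],
  [2.5,0,0,0,0,0,-0.7],
])

```text
time_s: 9.43
ee_pos: [0.5721, 0.087, 0.0685]
tcp_rot: [0.817, 0.577, -0.001, -0.0]
contact_force: [-4.6, -2.3, 4.1]
grip_width: 0.282
finger_force: 30.0
```

Request:
drive_tool([
  [1.5,-0.5,0,0,0,0,-0.7],
  [1.5,0,0,0,0,0,-0.7],
  [1.5,0,0,0,0,0,-0.7],
  [1.5,0,0,0,0,0,-0.7],
  [1.5,0,0,0,0,0,-0.7],
  [1.5,0,0,0,0,0,-0.7],
])

```text
time_s: 10.18
ee_pos: [0.5753, 0.0961, 0.0685]
tcp_rot: [0.817, 0.577, 0.0, 0.0]
contact_force: [-2.7, -3.4, 4.4]
grip_width: 0.283
finger_force: 30.0
```

Request:
drive_tool([
  [1,0,0,0,0,0,-0.7],
  [1,0,0,0,0,0,-0.7],
  [1,0,0,0,0,0,-0.7],
  [1,0,0,0,0,0,-0.7],
])

```text
time_s: 10.68
ee_pos: [0.5767, 0.0999, 0.0685]
tcp_rot: [0.817, 0.576, 0.0, 0.0]
contact_force: [-2.4, -1.5, 4.8]
grip_width: 0.279
finger_force: 30.0
```

Request:
drive_tool([
  [0.8,0,0,0,0,0,-0.7],
  [0.8,0,0,0,0,0,-0.7],
  [0,0,0,0,0,0,-0.7],
])

```text
time_s: 11.05
ee_pos: [0.5771, 0.1012, 0.0686]
tcp_rot: [0.817, 0.576, -0.0, 0.0]
contact_force: [-3.2, -0.7, 6.1]
grip_width: 0.281
finger_force: 30.0
```

Request:
drive_tool([
  [0.8,0,0,0,0,0,-0.7],
  [0.8,0,0,0,0,0,-0.7],
])

```text
time_s: 11.3
ee_pos: [0.5776, 0.1026, 0.0686]
tcp_rot: [0.817, 0.576, -0.0, 0.0]
contact_force: [-2.8, -2.6, 5.0]
grip_width: 0.279
finger_force: 30.0
```

Travel is about 39 mm and still sliding. A quick brass check at the collar hole.

Run:
```python
from h import *
for n,f in(("scene","pics/s2.png"),("top","pics/t3.png")):
    im,c=shot(n,f); h=cv2.cvtColor(im,cv2.COLOR_RGB2HSV)
    u,v=map(int,proj(c,[.5325,-.0274,.0805])); m=cv2.inRange(h,(8,60,50),(32,255,255))[v-10:v+11,u-10:u+11]
    print(n,(m>0).sum(),im[v-1:v+2,u-1:u+2].reshape(-1,3).tolist())
    m2=cv2.inRange(h,(0,0,0),(180,255,45));m2[:140]=0;m2[190:]=0;m2[:,:140]=0;m2[:,185:]=0
    if n=="top":
        k,l,st,ce=cv2.connectedComponentsWithStats(m2);print(st[1:],ce[1:])
```

```text
scene 20 [[125, 114, 105], [195, 154, 77], [228, 176, 79], [158, 127, 75], [157, 122, 62], [195, 152, 74], [161, 127, 80], [194, 152, 74], [206, 160, 79]]
top 20 [[93, 74, 51], [101, 81, 53], [97, 82, 59], [112, 91, 55], [109, 86, 47], [105, 89, 57], [105, 87, 51], [110, 89, 53], [101, 82, 53]]
[[140 140  45  50 512]
 [140 167   1   1   1]
 [155 166   1   2   2]
 [153 172  10   3  23]] [[168.49023438 170.22460938]
 [140.         167.        ]
 [155.         166.5       ]
 [158.04347826 172.7826087 ]]
```

Brass fills the collar hole in both views, so I'll feel gently for the lock.

Request:
drive_tool([
  [0,0,0,0,0,0,-0.7],
  [0,0,0,0,0,0,-0.7],
  [0.5,0,0,0,0,0,-0.7],
  [0.5,0,0,0,0,0,-0.7],
])

```text
time_s: 11.9
ee_pos: [0.5779, 0.1032, 0.0685]
tcp_rot: [0.817, 0.577, -0.0, 0.0]
contact_force: [-3.4, -4.5, 5.8]
grip_width: 0.281
finger_force: 30.0
```

Request:
drive_tool([
  [0.5,0,0,0,0,0,-0.7],
  [0,0,0,0,0,0,-0.7],
])

```text
time_s: 12.15
ee_pos: [0.5779, 0.1033, 0.0685]
tcp_rot: [0.817, 0.577, -0.001, 0.0]
contact_force: [-5.0, -4.2, 6.6]
grip_width: 0.277
finger_force: 30.0
```

Run:
```python
from h import *
s=env.state();print(s["ee_pos"],s["contact_force"])
im,c=shot("scene","pics/s3.png");cv2.imwrite("pics/s3c.png",cv2.resize(im[170:230,220:310,::-1],None,fx=8,fy=8,interpolation=cv2.INTER_CUBIC))
```

```text
[0.57787414 0.10330729 0.06852952] [-4.95413429 -4.22965884  6.60828176]
```

View pics/s3c.png

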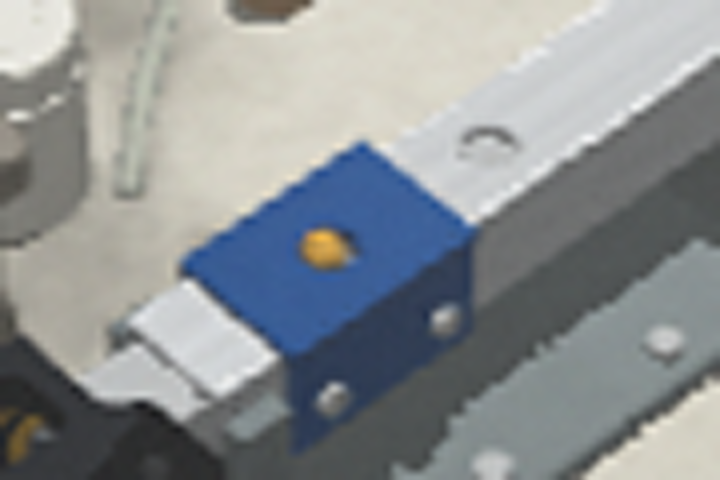

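The button stands proud in the collar hole at crop (325,248), against its outward edge, and the storage hole at (490,143) is empty. One more small tug to confirm the stop.

Request:
drive_tool([
  [0.5,0,0,0,0,0,-0.7],
  [0.5,0,0,0,0,0,-0.7],
  [0,0,0,0,0,0,-0.7],
])

```text
time_s: 12.58
ee_pos: [0.5779, 0.1035, 0.0685]
tcp_rot: [0.817, 0.577, -0.002, 0.001]
contact_force: [-6.6, -7.1, 7.3]
grip_width: 0.279
finger_force: 30.0
```

Position has stalled and the pull is rising (about 9 N), so it is locked. I'll relax, let go and retreat upwards.

Request:
drive_tool([
  [-1.5,-0.5,0,0,0,0,-0.7],
  [0,0,0,0,0,0,-0.3],
  [0,0,0,0,0,0,0],
  [0,0,0,0,0,0,0],
  [0,0,0,0,0,0,0],
  [0,0,-10,0,0,0,0],
  [0,0,-25,0,0,0,0],
  [0,0,-35,0,0,0,0],
  [0,0,-40,0,0,0,0],
  [0,0,-30,0,0,0,0],
  [0,0,0,0,0,0,0],
  [0,0,0,0,0,0,0],
])

```text
time_s: 14.08
ee_pos: [0.5768, 0.1038, 0.2073]
tcp_rot: [0.817, 0.576, -0.001, -0.0]
contact_force: [-0.3, 0.1, -0.7]
grip_width: 0.499
finger_force: 0.0
```

Run:
```python
from h import *
s=env.state();print(s["ee_pos"],s["contact_force"])
im,c=shot("scene","pics/s4.png");cv2.imwrite("pics/s4c.png",cv2.resize(im[130:290,180:390,::-1],None,fx=3.7,fy=3.7,interpolation=cv2.INTER_CUBIC))
```

```text
[0.5768135  0.10384927 0.20732611] [-0.28519091  0.06474284 -0.72586608]
```

View pics/s4c.png

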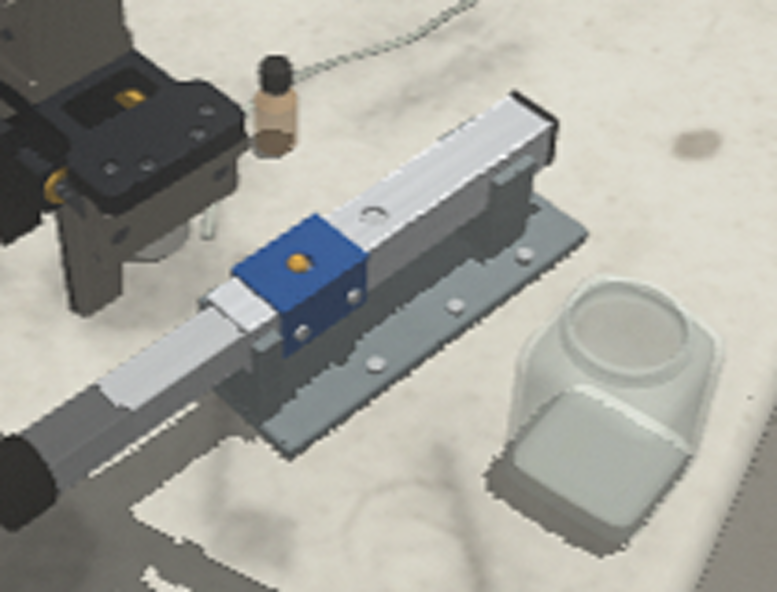

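The button stands up in the collar hole at crop (298,263). The gripper is clear, and the bottle and jar are where they were.

```bash
python3 -c "
from workcell import env
print(env.sign_off())"
```

```text
the job is handed in; nothing more can be done
None
```

The leg is now locked at its long length with the button up through the blue collar's hole; the peak pull seen was about 9 N, the gripper is clear, no contact with the bystanders was seen (the pot was hidden in the last picture), and the job was handed in at about 14 s.

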